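Cover the dough mill and start it with its two-stage button

ROBOT

A 6-joint arm with a two-finger parallel gripper is mounted at the origin on the work surface. World frame = base frame: x ahead of the robot, y to its left, z up, the work surface at z = 0. Lengths are in m, angles in rad, forces in N, time in s.
With the tool pointing down it reaches from about 0.275 to 0.75 m from the base axis. Payload 10.2 kg.
Tool frame: the origin (TCP) lies midway between the tips of the shut fingers; the grasp point (between the pads) lies 19 mm behind it (grip_point_offset is the distance from the TCP to the grasp point, in m); z points along the fingers, y is the direction in which the jaws open and shut (so a half turn about z gives the same grasp; the last joint's range is limited). The gripper opens to 85 mm and grips with 20 to 120 N. Pads are 22 mm wide; open, the fingers measure 114 mm over their backs; the gripper's body (76 mm by 85 mm) begins 54 mm behind the grasp point. The pads swing forward as they close: fully open they stand 13 mm farther back than shut.
Start: joints at [-1.399, 0.313, 1.498, -0, 1.331, -0.223], TCP at [0.202, -0.485, 0.231] pointing down, gripper open.
Joint ranges: [-2.94, 2.94], [-0.97, 2.17], [0.19, 2.56], [-1.23, 4.37], [0.02, 3.11], [-2.88, 2.88]. Speed limits (rad/s): [2.39, 2.39, 3.01, 3.14, 3.14, 3.14].

INTERFACE

Orientations are given as a 3x3 rotation matrix whose columns are the frame's x, y, z axes.
In Python, from cell import * gives the robot as it stands.
- The arm moves only by the tool jog_arm, never from a script. Its arguments are lists of equal length, an entry for each row: "angular": the turn, a rotation vector about the world's x, y, z in degrees, a list of three; "travel": the shift along the world's x, y, z in cm, a list of three; "gripper": the closure, from 0 (fully open) to 1 (shut). In form: {"angular": [[wx, wy, wz], ...], "travel": [[dx, dy, dz], ...], "gripper": [gripper, ...]}. A call has 1 to 5 rows; each row shifts and turns the pose as measured when the row begins; what a row does not reach is not made up. A row lasts 1/12 s, in which the tool goes at most 41.7 mm and 7.16 degrees, less where a joint would pass 70% of its speed; a pose out of reach is approached as far as the arm can. A call is refused whole if a number of a shift passes 4.17 or a number of a turn 7.16, either way. A call with a gripper value outside its range is refused whole. The fingers move at their own pace and stop on an object; "force" is the grip in N (left out, the last holds). Time passes only in rows, so rows that do not move let the fingers close. It gives the time, the measured TCP pose, the force and the opening at its end, in the units of the state.
- get_state(): the state, without advancing time (a new reading comes with each control period).
- capture(name): name is "scene" or "top"; returns the picture (420x560x3 uint8, blue, green, red); there is no depth.
- calibration(name): a dict with "vfov" (degrees; the focal length in pixels is half the picture's height over the tangent of half this angle, whatever the lens; pixels are square), "cx", "cy" (the principal point, pixels), "T" (4x4, takes a point from camera to world coordinates). Camera axes: x right, y down, z forward; pixel columns grow to the right and rows downward; lengths in m; the calibration is good to about 2 mm. A picture is of the moment at which its call begins. calibration takes no time and is no camera call.
- sign_off(): hands the job in, once; it reports no verdict.
The state is a dict: "clock": time; "joint_positions": joint angles; "joint_vel": joint speeds; "tau": joint torques, N m; "tcp_pos": TCP position; "eef_rot": TCP orientation; "force": force on the tool from outside, world axes, zero at the start; "wrist_torque": the same for the moment, N m; "opening": finger opening in m.
Only numpy, scipy, OpenCV 4.12 (cv2) and the standard library are available. Lean on these libraries where they do the work, as an engineer would, in place of code of your own. Each camera call takes 0.05 s, during which the arm holds its last target. There are 200 camera calls.

TASK

Take the cover plate off the pastry board and fit it on the dough mill: tilt it, hook one edge under the steel lip, then lower the other edge until the plate lies flat in the pocket, and let go of it. Only then press the mill's button down to its halfway stop, keep it there for a full second so the mill starts slowly, then push it all the way down for half a second and let it come back up. Leave the jar, bowl, bottle and carton alone.

Things in the scene. Friction and masses are not known exactly. Their poses are not given: they have to be found in the camera images.
- machine: Low white dough mill, fixed to the worktop, 190 (x) x 230 (y) x 75 mm high. Origin: centre of its underside, on the worktop; z up, x from its lip side to its far side. The lip side (-x) faces the robot, give or take 0.3 rad of yaw. The pocket is in its +y half; its -y half is a flat deck 64 mm above the worktop with the button at (0, -68 mm).
- pocket (a point): Centre of the floor of the mill's shallow rectangular pocket, 56 mm above the worktop; axes as the mill's. The floor is a flat slotted steel plate, 130 (x) x 114 (y) mm. The two side walls and the far (+x) wall rise 8 mm above it, open above; the -x wall, at x = -65 mm, carries the lip. The cover fits only if it goes in tilted, -x edge first under the lip.
- lip (a point): Middle of the lower free edge of the steel lip, 14 mm above the pocket floor, at x = -53 mm from point pocket; axes as the mill's. The lip is 5 mm thick (its top 19 mm above the pocket floor) and overhangs the pocket by 12 mm, from the -x wall to this edge, along the pocket's whole width.
- cover: Loose aluminium cover plate, 124 (x) x 104 (y) x 6 mm, about 0.22 kg, flat on the board. Origin: centre of its underside; z up. A black upright grip, 12 mm thick (x), 56 mm long (y), stands on its middle up to z = 42 mm. Symmetric: either 104 mm edge may go under the lip. Its x axis starts within 1.0 rad of the mill's. Seated, its origin is at point pocket, with play of 3 mm in x, 5 mm in y.
- board: Wooden pastry board, 240 x 190 x 18 mm, fixed to the worktop, under the cover. Origin: centre of its underside. The mill and the board change sides from start to start.
- button_top (a point): Centre of the top of the mill's round grey push button (34 mm across, in a grey collar 50 mm across), 90 mm above the worktop when up; pressed straight down, it moves 13 mm in all: 7 mm to the halfway stop, then 6 mm more. The collar's top is 70 mm above the worktop.
- first_stage (a joint): Travel of the button to its halfway stop (m): 0 up, 0.007 at the halfway stop. Soft spring: 1 N to start, 4 N at the stop.
- second_stage (a joint): Further travel of the button past the halfway stop (m): 0 not begun, 0.006 fully down. It yields only above 9 N and takes 13 N fully down; both stages spring back when let go.
- jar: Closed jar with an orange cap, 68 mm across, 85 mm high, bystander. Origin: centre of its underside.
- bowl: White mixing bowl, 130 mm across, 65 mm high, bystander. Origin: centre of its underside.
- bottle: Dark amber bottle with a black cap, 64 mm across, 160 mm high, bystander. Origin: centre of its underside.
- carton: White and blue drink carton, 70 x 70 x 221 mm high, bystander. Origin: centre of its underside.
There are look-alikes about, which are no part of the job. Of the things shaped like the cover, the aluminium one is meant.

How it is judged:
By the outcome, as a careful person would: the job done as asked, in the order asked, and still so for the second after the job is handed in, with the robot touching nothing.
It also fails if it takes over 56 s, if anything falls off the work surface, if the arm or the gripper's body presses on something with over 40 N, if the wrist force passes 120 N, or if a joint passes its speed limit or range.

## Working session

There is one attempt and no reset: what is moved stays moved. The work goes in short steps, Python scripts to look and compute and a tool call to move; the robot and the scene stay as the last step left them, time stands still between calls to the robot, and variables do not carry over. Pictures are saved under pics/ and viewed, about 8 in all and at most 12, crops included, and the job is handed in when it is done.

Besides the shell and the picture viewer there is one more tool, called after "Emit:" in YAML: its name, and indented under it one key for each argument. jog_arm: Moves the arm, as the interface text tells. Its arguments: {"type":"object","properties":{"angular":{"type":"array","items":{"type":"array","items":{"type":"number"}}},"travel":{"type":"array","items":{"type":"array","items":{"type":"number"}}},"gripper":{"type":"array","items":{"type":"number"}},"force":{"type":"number"}},"required":["angular","travel","gripper"]}

```bash
mkdir -p pics; ls; python3 - <<'E'
from cell import *
import cv2,numpy as np
for n in("scene","top"):
    im=capture(n); cv2.imwrite(f"pics/{n}0.png",im); c=calibration(n); print(n,c)
print(get_state())
E
```

```text
pics
scene {'vfov': 48.01195812344813, 'cx': 282.1136578336731, 'cy': 197.4297919507512, 'T': array([[-0.82749741,  0.4072282 , -0.38654007,  1.20256873],
       [ 0.56120426,  0.62105182, -0.54712376,  0.86155715],
       [ 0.01725719, -0.66967143, -0.74245698,  1.24677097],
       [ 0.        ,  0.        ,  0.        ,  1.        ]])}
top {'vfov': 57.776754184230875, 'cx': 275.6749415671452, 'cy': 211.06888647192673, 'T': array([[-0.01089348, -0.99894412,  0.04463156,  0.56121288],
       [-0.99964453,  0.01196559,  0.02382498,  0.00635231],
       [-0.02433386, -0.04435616, -0.99871938,  1.26327414],
       [ 0.        ,  0.        ,  0.        ,  1.        ]])}
{'clock': 0.1, 'joint_positions': array([-1.39939073e+00,  3.13420163e-01,  1.49838092e+00, -9.25232932e-06,
        1.33100087e+00, -2.23371137e-01]), 'joint_vel': array([-0.00081246, -0.00089853, -0.00370178,  0.00105108,  0.0011359 ,
       -0.001345  ]), 'tau': array([ 2.54268831e-03, -4.12900686e+01, -2.60140425e+01, -1.63561695e-04,
        3.06908340e-03, -5.93003108e-06]), 'tcp_pos': array([ 0.20187518, -0.48437826,  0.23077148]), 'eef_rot': array([[ 9.23081636e-01,  3.84604013e-01, -2.15123153e-04],
       [ 3.84603986e-01, -9.23080905e-01,  1.19004574e-03],
       [ 2.59120293e-04, -1.18124659e-03, -9.99999269e-01]]), 'force': array([-0.26675183, -0.52006485, -0.15456102]), 'wrist_torque': array([-0.0141723 , -0.03855627, -0.00365599]), 'opening': 0.08497043240865396}
```

View pics/top0.png

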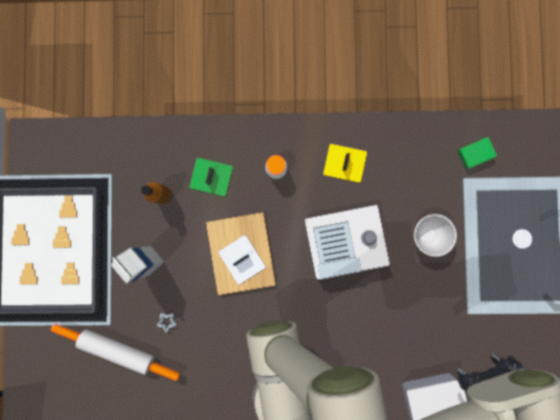

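View pics/scene0.png

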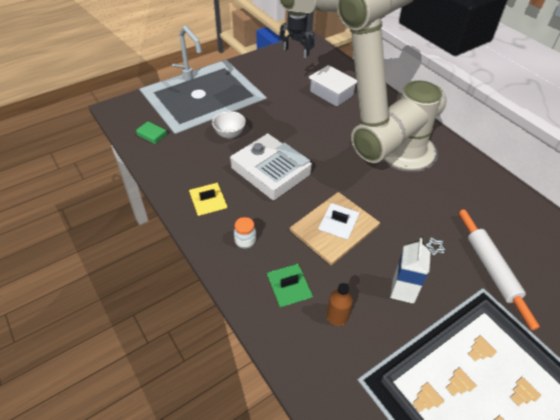

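Top view candidates for the cover are the green plate at (211,177), the yellow plate at (346,163), and the bare aluminium plate on the wooden board at (242,259). I choose the aluminium one. The mill is at (347,242), with its lip toward the robot (bottom) and its button at (369,239). Next is a close crop and a measurement.

```bash
cat > h.py <<'E'
import cv2,numpy as np
from cell import *
def ray(n,uv):
    c=calibration(n);f=210/np.tan(np.radians(c['vfov']/2))
    d=c['T'][:3,:3]@np.array([(uv[0]-c['cx'])/f,(uv[1]-c['cy'])/f,1]);return c['T'][:3,3],d
def onz(n,uv,z):
    o,d=ray(n,uv);return (o+d*(z-o[2])/d[2])[:3]
def proj(n,p):
    c=calibration(n);f=210/np.tan(np.radians(c['vfov']/2));T=c['T']
    q=T[:3,:3].T@(np.array(p)-T[:3,3]);return q[:2]/q[2]*f+[c['cx'],c['cy']]
E
python3 - <<'E'
from h import *
t=cv2.imread("pics/top0.png");s=cv2.imread("pics/scene0.png")
U=lambda im,x,y,w,h,k:cv2.resize(im[y:y+h,x:x+w],None,fx=k,fy=k,interpolation=cv2.INTER_CUBIC)
a=U(t,200,200,200,100,4)
b=np.hstack([U(s,225,130,100,70,4),U(s,285,185,100,70,4)])
cv2.imwrite("pics/c1.png",np.vstack([a,b])[:600])
hsv=cv2.cvtColor(t,cv2.COLOR_BGR2HSV)
for nm,m in (("low sat bright",((hsv[...,1]<70)&(hsv[...,2]>110))),("wood",(hsv[...,1]>90)&(hsv[...,2]>120)&(hsv[...,0]<25))):
    m=m.astype(np.uint8)
    for c in cv2.findContours(m,cv2.RETR_EXTERNAL,cv2.CHAIN_APPROX_NONE)[0]:
        if cv2.contourArea(c)>600:
            r=cv2.minAreaRect(c)
            if 200<r[0][0]<400: print(nm,cv2.contourArea(c),r,cv2.boxPoints(r).round(1).tolist())
E
```

```text
low sat bright 6967.5 ((315.5, 371.0), (96.0, 139.0), 90.0) [[246.0, 323.0], [385.0, 323.0], [385.0, 419.0], [246.0, 419.0]]
low sat bright 1290.0 ((241.50563049316406, 259.3089904785156), (40.06792068481445, 33.813934326171875), 57.9946174621582) [[216.60000610351562, 251.3000030517578], [245.1999969482422, 233.39999389648438], [266.5, 267.29998779296875], [237.8000030517578, 285.29998779296875]]
low sat bright 4691.0 ((346.4230651855469, 241.6154022216797), (63.737735748291016, 76.2891616821289), 78.69007110595703) [[302.79998779296875, 217.8000030517578], [377.6000061035156, 202.89999389648438], [390.1000061035156, 265.3999938964844], [315.29998779296875, 280.29998779296875]]
wood 4281.0 ((240.24325561523438, 253.45945739746094), (75.29473876953125, 59.18363571166992), 80.53767395019531) [[204.89999389648438, 221.1999969482422], [263.20001220703125, 211.5], [275.6000061035156, 285.70001220703125], [217.1999969482422, 295.5]]
wood 1218.5 ((371.5, 55.0), (86.0, 23.0), 90.0) [[360.0, 12.0], [383.0, 12.0], [383.0, 98.0], [360.0, 98.0]]
wood 8870.5 ((309.5, 55.5), (111.0, 91.0), 90.0) [[264.0, 0.0], [355.0, 0.0], [355.0, 111.0], [264.0, 111.0]]
wood 2736.5 ((248.3378448486328, 50.47297668457031), (101.356689453125, 28.805707931518555), 89.157470703125) [[233.1999969482422, 0.0], [262.0, -0.4000000059604645], [263.5, 100.9000015258789], [234.6999969482422, 101.4000015258789]]
```

View pics/c1.png

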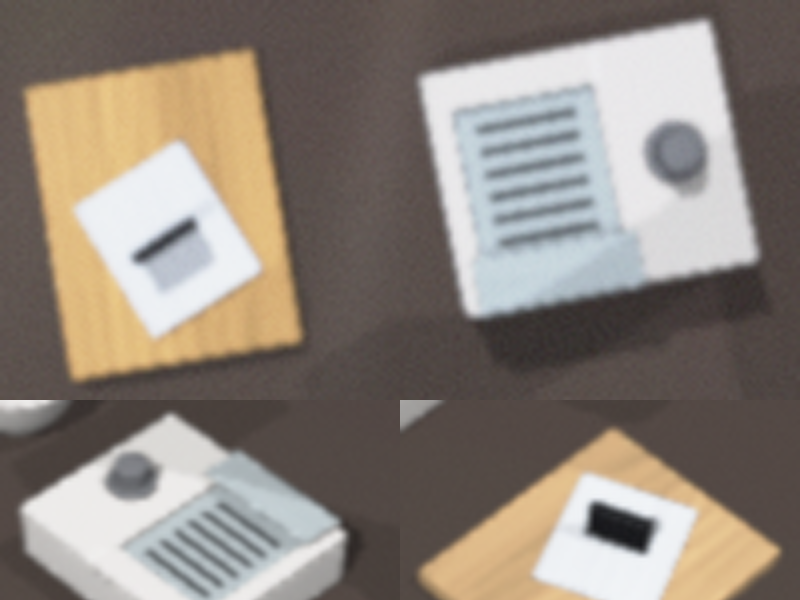

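The close crop confirms it. The cover is bare aluminium with a black grip, lying on the board. The mill has a slotted pocket, a steel lip on the robot side and the button on the right. Next is one sub-pixel measurement from averaged frames.

```bash
cat >> h.py <<'E'
def avg(n,k=5): return np.mean([capture(n) for _ in range(k)],0)
def edge(im,p,q,off=3,n=25):
    """line near p->q fitted to the strongest gradient across it"""
    p,q=np.array(p,float),np.array(q,float);d=(q-p)/np.linalg.norm(q-p);nn=np.array([-d[1],d[0]])
    s=np.arange(-off,off+.01,.1);pts=[]
    for t in np.linspace(.12,.88,n):
        P=p+t*(q-p)+s[:,None]*nn
        v=cv2.remap(im.astype(np.float32),P[:,0].astype(np.float32),P[:,1].astype(np.float32),cv2.INTER_CUBIC).reshape(len(s),3)
        g=np.linalg.norm(np.gradient(cv2.GaussianBlur(v,(1,9),0),axis=0),axis=1);i=g.argmax()
        w=g*(abs(np.arange(len(s))-i)<8);pts.append(p+t*(q-p)+nn*(w@s/w.sum()))
    vx,vy,x,y=cv2.fitLine(np.array(pts,np.float32),cv2.DIST_HUBER,0,.01,.01).ravel()
    return np.array([x,y]),np.array([vx,vy])
def cross(a,b):
    t=np.linalg.solve(np.c_[a[1],-b[1]],b[0]-a[0]);return a[0]+t[0]*a[1]
def quad(im,c,off=3):
    E=[edge(im,c[i],c[(i+1)%4],off) for i in range(4)]
    return [cross(E[i-1],E[i]) for i in range(4)]
E
python3 - <<'E'
from h import *
im=avg("top");np.save("top.npy",im)
cr=lambda l:[(200+(x+.5)/4-.5,200+(y+.5)/4-.5) for x,y in l]
def rep(nm,c,z,off=2):
    q=quad(im,cr(c),off);P=np.array([onz("top",u,z) for u in q])
    print(nm,np.round(q,1).tolist(),"\n ",P.round(4)[:,:2].tolist(),"c",P.mean(0).round(4),"len",[round(float(np.linalg.norm(P[i]-P[(i+1)%4])),4) for i in range(4)],"ang",[round(float(np.degrees(np.arctan2(*(P[(i+1)%4]-P[i])[[1,0]]))),1) for i in range(4)])
rep("cover",[(75,208),(180,140),(262,268),(155,338)],.024)
rep("board",[(25,90),(253,52),(302,342),(72,380)],.018)
rep("body z64",[(418,75),(710,20),(757,262),(467,318)],.064)
rep("lip z75",[(472,262),(637,232),(648,285),(477,313)],.075)
rep("pocket rim z64",[(455,110),(592,86),(618,236),(476,258)],.064)
rep("pocket floor z56",[(455,110),(592,86),(618,236),(476,258)],.056)
# button, two views
t=cr([(679,152)])[0]; print("button",onz("top",t,.09),onz("scene",(225+132/4,130+62/4),.09))
E
```

```text
cover [[217.1999969482422, 251.60000610351562], [244.6999969482422, 233.6999969482422], [265.5, 266.79998779296875], [237.8000030517578, 284.70001220703125]] 
  [[0.4869, 0.2278], [0.5439, 0.1378], [0.4362, 0.0708], [0.3793, 0.1612]] c [0.4616 0.1494 0.024 ] len [0.1066, 0.1269, 0.1068, 0.1265] ang [-57.6, -148.1, 122.2, 31.8]
board [[205.5, 221.8000030517578], [262.3999938964844, 211.89999389648438], [275.3999938964844, 284.79998779296875], [217.39999389648438, 294.8999938964844]] 
  [[0.5843, 0.2671], [0.6148, 0.0795], [0.3771, 0.0395], [0.346, 0.2287]] c [0.4806 0.1537 0.018 ] len [0.19, 0.241, 0.1917, 0.2414] ang [-80.8, -170.5, 99.3, 9.1]
body z64 [[303.8999938964844, 218.5], [376.70001220703125, 204.10000610351562], [389.5, 264.70001220703125], [316.1000061035156, 280.20001220703125]] 
  [[0.5904, -0.0537], [0.6329, -0.2824], [0.4435, -0.3176], [0.3973, -0.089]] c [ 0.516  -0.1857  0.064 ] len [0.2326, 0.1927, 0.2332, 0.1964] ang [-79.5, -169.5, 101.4, 10.3]
lip z75 [[317.70001220703125, 263.5], [358.79998779296875, 256.5], [361.8999938964844, 270.70001220703125], [318.5, 279.2
[... 261 characters left out ...]
10000610351562], [355.3999938964844, 256.8999938964844], [318.8999938964844, 262.8999938964844]] 
  [[0.5624, -0.0779], [0.5837, -0.1916], [0.4684, -0.2125], [0.4508, -0.0986]] c [ 0.5163 -0.1451  0.064 ] len [0.1156, 0.1171, 0.1152, 0.1134] ang [-79.4, -169.7, 98.8, 10.5]
pocket floor z56 [[311.79998779296875, 227.3000030517578], [348.0, 220.10000610351562], [355.3999938964844, 256.8999938964844], [318.8999938964844, 262.8999938964844]] 
  [[0.5624, -0.0785], [0.5838, -0.1929], [0.4678, -0.2139], [0.4501, -0.0993]] c [ 0.516  -0.1462  0.056 ] len [0.1164, 0.1179, 0.116, 0.1142] ang [-79.4, -169.7, 98.8, 10.5]
button [ 0.52890483 -0.25145125  0.09      ] [ 0.53041668 -0.25138463  0.09      ]
```

Measurements:
- **Cover:** centre (0.4616, 0.1494), x axis at +31.9°.
- **Mill:** yaw about 10.4°.
- **Pocket:** about (0.510, -0.147).
- **Button:** about (0.529, -0.252), and both views agree.

Now swinging over the cover.

Emit:
jog_arm:
  angular:
    - [0, 0, 5]
    - [0, 0, 5]
    - [0, 0, 5]
    - [0, 0, 5]
    - [0, 0, 5]
  travel:
    - [1.3, 3.2, 0]
    - [1.3, 3.2, 0]
    - [1.3, 3.2, 0]
    - [1.3, 3.2, 0]
    - [1.3, 3.2, 0]
  gripper: [0, 0, 0, 0, 0]

```text
clock: 0.77
tcp_pos: [0.2657, -0.3228, 0.2294]
eef_rot: [[0.667, 0.745, -0.001], [0.745, -0.667, 0.0], [-0.0, -0.001, -1.0]]
force: [0.2, -0.0, 0.2]
opening: 0.0853
```

Emit:
jog_arm:
  angular:
    - [0, 0, 5]
    - [0, 0, 5]
    - [0, 0, 5]
    - [0, 0, 5]
    - [0, 0, 5]
  travel:
    - [1.3, 3.2, 0]
    - [1.3, 3.2, 0]
    - [1.3, 3.2, 0]
    - [1.3, 3.2, 0]
    - [1.3, 3.2, 0]
  gripper: [0, 0, 0, 0, 0]

```text
clock: 1.18
tcp_pos: [0.3317, -0.1545, 0.2298]
eef_rot: [[0.271, 0.963, 0.001], [0.963, -0.271, -0.001], [-0.001, 0.001, -1.0]]
force: [-0.1, -0.8, 0.3]
opening: 0.0855
```

Emit:
jog_arm:
  angular:
    - [0, 0, 5]
    - [0, 0, 5]
    - [0, 0, 5]
    - [0, 0, 5]
    - [0, 0, 5]
  travel:
    - [1.3, 3.2, -1]
    - [1.3, 3.2, -1]
    - [1.3, 3.2, -1]
    - [1.3, 3.2, -1]
    - [1.3, 3.2, -1]
  gripper: [0, 0, 0, 0, 0]

```text
clock: 1.6
tcp_pos: [0.399, 0.0137, 0.181]
eef_rot: [[-0.183, 0.983, 0.01], [0.983, 0.183, -0.003], [-0.005, 0.009, -1.0]]
force: [0.1, -1.1, -0.2]
opening: 0.0854
```

Emit:
jog_arm:
  angular:
    - [0, 0, 4.3]
    - [0, 0, 4.3]
    - [0, 0, 4.3]
    - [0, 0, 4.3]
    - [0, 0, 4]
  travel:
    - [1.5, 3.2, -1]
    - [1.5, 3.2, -1]
    - [1.5, 3.2, -1]
    - [1.2, 2.6, -1]
    - [0.5, 1.2, -1]
  gripper: [0, 0, 0, 0, 0]

```text
clock: 2.02
tcp_pos: [0.4633, 0.1592, 0.1288]
eef_rot: [[-0.546, 0.837, 0.014], [0.837, 0.546, 0.002], [-0.006, 0.013, -1.0]]
force: [0.4, -0.1, 0.2]
opening: 0.0855
```

Emit:
jog_arm:
  angular:
    - [0, 0, 0]
    - [0, 0, 0]
  travel:
    - [0, 0, 0]
    - [0, 0, 0]
  gripper: [0.3, 0.3]

```text
clock: 2.18
tcp_pos: [0.4627, 0.1615, 0.1268]
eef_rot: [[-0.551, 0.834, 0.01], [0.834, 0.551, 0.002], [-0.004, 0.01, -1.0]]
force: [-0.4, -0.4, -0.2]
opening: 0.0638
```

Emit:
jog_arm:
  angular:
    - [0, 0.6, -1.6]
    - [0, 0, 0]
    - [0, 0, 0]
    - [0, 0, 0]
    - [0, 0, 0]
  travel:
    - [-0.1, -1.2, 0]
    - [0, 0, -2]
    - [0, 0, -2.5]
    - [0, 0, -1.5]
    - [0, 0, 0]
  gripper: [0.3, 0.3, 0.3, 0.3, 0.3]

```text
clock: 2.6
tcp_pos: [0.4624, 0.142, 0.0691]
eef_rot: [[-0.511, 0.86, 0.005], [0.86, 0.511, 0.001], [-0.002, 0.004, -1.0]]
force: [-0.4, 0.5, 0.1]
opening: 0.06
```

```bash
python3 - <<'E'
from h import *
im=capture("scene")
U=lambda im,x,y,w,h,k:cv2.resize(im[y:y+h,x:x+w],None,fx=k,fy=k,interpolation=cv2.INTER_CUBIC)
cv2.imwrite("pics/g1.png",np.hstack([U(im,280,150,110,110,5)]))
s=get_state();print(s['tcp_pos'],np.degrees(np.arctan2(s['eef_rot'][1,1],s['eef_rot'][0,1])),s['eef_rot'][:,2])
E
```

```text
[0.4630462  0.14208204 0.07041389] 30.727390607465342 [ 6.31355300e-03  7.15939181e-04 -9.99979813e-01]
```

View pics/g1.png

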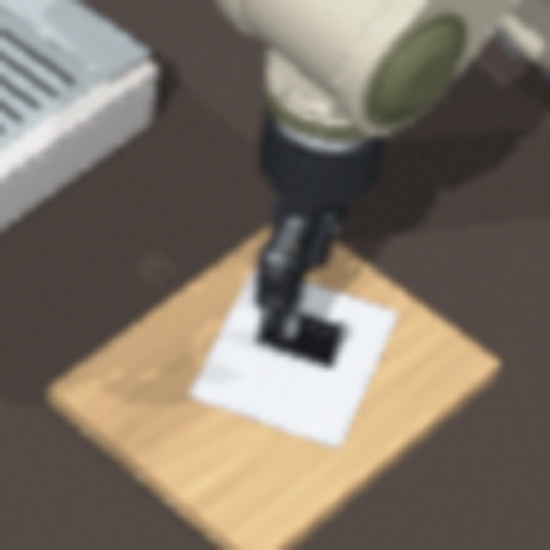

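The view shows the fingers straddling the black grip, about 7 mm off toward one end (grip at crop (310,340)). I'll correct that and go down.

Emit:
jog_arm:
  angular:
    - [0, 0.3, 1.2]
    - [0, 0, 0]
    - [0, 0, 0]
    - [0, 0, 0]
    - [0, 0, 0]
  travel:
    - [-0.1, 0.7, 0]
    - [0, 0, 0]
    - [0, 0, -1.5]
    - [0, 0, -1.5]
    - [0, 0, 0]
  gripper: [0.3, 0.3, 0.3, 0.3, 0.3]

```text
clock: 3.07
tcp_pos: [0.4654, 0.1477, 0.0464]
eef_rot: [[-0.526, 0.851, 0.011], [0.851, 0.526, 0.001], [-0.005, 0.01, -1.0]]
force: [-0.1, 0.3, -0.7]
opening: 0.0601
```

Emit:
jog_arm:
  angular:
    - [0, 0, 0]
  travel:
    - [0, 0, 0]
  gripper: [0.3]

```text
clock: 3.15
tcp_pos: [0.4658, 0.1477, 0.0474]
eef_rot: [[-0.526, 0.851, 0.012], [0.851, 0.526, 0.001], [-0.005, 0.011, -1.0]]
force: [-0.4, -0.3, 1.0]
opening: 0.0598
```

Emit:
jog_arm:
  angular:
    - [0, 0.6, 0]
    - [0, 0, 0]
    - [0, 0, 0]
    - [0, 0, 0]
  travel:
    - [-0.4, 0.2, -0.8]
    - [0, 0, -0.8]
    - [0, 0, 0]
    - [0, 0, 0]
  gripper: [0.3, 0.3, 0.3, 0.3]

```text
clock: 3.48
tcp_pos: [0.4627, 0.1501, 0.0328]
eef_rot: [[-0.526, 0.851, 0.005], [0.851, 0.526, 0.002], [-0.001, 0.005, -1.0]]
force: [0.3, -0.7, -0.6]
opening: 0.0599
```

Good. Closing with 60 N.

Emit:
jog_arm:
  angular:
    - [0, 0.3, 0]
    - [0, 0, 0]
    - [0, 0, 0]
    - [0, 0, 0]
    - [0, 0, 0]
  travel:
    - [-0.1, 0, -0.1]
    - [0, 0, 0]
    - [0, 0, 0]
    - [0, 0, 0]
    - [0, 0, 0]
  gripper: [1, 1, 1, 1, 1]
  force: 60

```text
clock: 3.9
tcp_pos: [0.462, 0.1501, 0.0324]
eef_rot: [[-0.526, 0.851, -0.0], [0.851, 0.526, 0.002], [0.001, 0.001, -1.0]]
force: [-0.2, 0.2, -1.0]
opening: 0.0115
```

Emit:
jog_arm:
  angular:
    - [0, 0, 0]
    - [0, 0, 0]
    - [0, 0, 0]
  travel:
    - [0, 0, 0]
    - [0, 0, 0]
    - [0, 0, 0]
  gripper: [1, 1, 1]

```text
clock: 4.15
tcp_pos: [0.462, 0.1501, 0.0324]
eef_rot: [[-0.526, 0.851, -0.0], [0.851, 0.526, 0.002], [0.001, 0.001, -1.0]]
force: [0.3, 0.6, -0.4]
opening: 0.0108
```

Gripped (opening 11 mm, with the plate underside 14.4 mm below the TCP). Lifting and carrying it to the mill.

Emit:
jog_arm:
  angular:
    - [0, 0, 0]
    - [0, 0, 0]
    - [0, 0, 0]
    - [0, 0, 0]
    - [0, 0, 0]
  travel:
    - [0, 0, 1]
    - [0, 0, 2.5]
    - [0, 0, 3]
    - [0, 0, 3]
    - [0, -1, 2.5]
  gripper: [1, 1, 1, 1, 1]

```text
clock: 4.57
tcp_pos: [0.4572, 0.1404, 0.154]
eef_rot: [[-0.526, 0.85, -0.014], [0.85, 0.526, 0.001], [0.008, -0.011, -1.0]]
force: [0.9, -1.3, -2.3]
opening: 0.011
```

Emit:
jog_arm:
  angular:
    - [0, 0, -3.5]
    - [0, 0, -3.5]
    - [0, 0, -3.5]
    - [0, 0, -3.5]
    - [0, 0, -3.5]
  travel:
    - [0.7, -3, 1]
    - [0.9, -3.5, 0]
    - [0.9, -3.5, 0]
    - [0.9, -3.5, 0]
    - [0.9, -3.5, 0]
  gripper: [1, 1, 1, 1, 1]

```text
clock: 4.98
tcp_pos: [0.5011, -0.0316, 0.1753]
eef_rot: [[-0.244, 0.97, 0.001], [0.97, 0.244, 0.002], [0.002, 0.002, -1.0]]
force: [1.2, -0.4, -1.4]
opening: 0.0108
```

Emit:
jog_arm:
  angular:
    - [0, 0, -3.5]
    - [0.7, -3.9, 0]
    - [0.7, -3.9, 0]
    - [0.7, -3.9, 0]
    - [0.7, -3.9, 0]
  travel:
    - [0.7, -3.5, 0]
    - [0.5, -3, 0]
    - [0.3, -1.5, 0]
    - [0, 0, 0]
    - [0, 0, 0]
  gripper: [1, 1, 1, 1, 1]

```text
clock: 5.4
tcp_pos: [0.518, -0.1232, 0.1787]
eef_rot: [[-0.171, 0.944, 0.282], [0.985, 0.165, 0.046], [-0.003, 0.286, -0.958]]
force: [-0.2, 0.3, -1.4]
opening: 0.0112
```

Emit:
jog_arm:
  angular:
    - [0, 0, 0]
    - [0, 0, 0]
  travel:
    - [0, 0, 0]
    - [0, 0, 0]
  gripper: [1, 1]

```text
clock: 5.57
tcp_pos: [0.5162, -0.1239, 0.1793]
eef_rot: [[-0.169, 0.944, 0.282], [0.986, 0.162, 0.046], [-0.003, 0.286, -0.958]]
force: [-0.7, -0.1, -1.5]
opening: 0.0111
```

```bash
cat >> h.py <<'E'
from scipy.spatial.transform import Rotation as Ro
P0=np.array([.510,-.147]);YAW=10.4
def err(s,z,a):
    "needed move to TCP at P0+s*u, height z, plate tilted a deg"
    st=get_state();u=np.array([np.cos(np.radians(YAW)),np.sin(np.radians(YAW))]);v=np.array([-u[1],u[0],0])
    Y=np.array([u[0],u[1],0]);R=np.c_[np.cross(Y,[0,0,-1]),Y,[0,0,-1]]
    R=Ro.from_rotvec(-np.radians(a)*v).as_matrix()@R
    d=Ro.from_matrix(R@st['eef_rot'].T).as_rotvec(degrees=True)
    t=np.r_[P0+s*u,z]-st['tcp_pos']
    print("t",st['clock'],"tcp",st['tcp_pos'].round(4),"move cm",(t*100).round(2),"turn",d.round(2),"F",st['force'].round(1),"open",round(st['opening'],4))
E
python3 -c "
from h import *
err(.0096,.15,16)"
```

```text
t 5.5667 tcp [ 0.5162 -0.1239  0.1793] move cm [ 0.33 -2.14 -2.93] turn [0.04 0.63 0.69] F [-0.7 -0.1 -1.5] open 0.0111
```

Emit:
jog_arm:
  angular:
    - [0, 0.6, 0.7]
    - [0, 0, 0]
    - [0, 0, 0]
    - [0, 0, 0]
    - [0, 0, 0]
  travel:
    - [0.3, -2.1, -1]
    - [0, 0, -2]
    - [0, 0, -2]
    - [0, 0, -0.5]
    - [0, 0, 0]
  gripper: [1, 1, 1, 1, 1]

```text
clock: 5.98
tcp_pos: [0.521, -0.1442, 0.1257]
eef_rot: [[-0.187, 0.946, 0.266], [0.982, 0.18, 0.048], [-0.003, 0.27, -0.963]]
force: [0.2, 0.0, -1.2]
opening: 0.0111
```

```bash
python3 -c "
from h import *
err(.0096,.11,16)"
```

```text
t 5.9833 tcp [ 0.521  -0.1442  0.1257] move cm [-0.16 -0.11 -1.57] turn [ 0.2  -0.28 -0.36] F [ 0.2  0.  -1.2] open 0.0111
```

Emit:
jog_arm:
  angular:
    - [0.2, -0.3, -0.4]
    - [0, 0, 0]
    - [0, 0, 0]
  travel:
    - [-0.15, -0.1, -1]
    - [0, 0, -0.5]
    - [0, 0, 0]
  gripper: [1, 1, 1]

```text
clock: 6.23
tcp_pos: [0.5211, -0.1443, 0.1127]
eef_rot: [[-0.183, 0.945, 0.271], [0.983, 0.176, 0.049], [-0.001, 0.276, -0.961]]
force: [0.4, -0.4, -1.4]
opening: 0.0112
```

```bash
python3 - <<'E'
from h import *
err(.0096,.0894,16)
U=lambda im,x,y,w,h,k:cv2.resize(im[y:y+h,x:x+w],None,fx=k,fy=k,interpolation=cv2.INTER_CUBIC)
cv2.imwrite("pics/m1.png",np.hstack([U(capture("scene"),225,110,100,120,4),U(capture("top"),295,195,100,120,4)]))
E
```

```text
t 6.2333 tcp [ 0.5211 -0.1443  0.1127] move cm [-0.16 -0.1  -2.33] turn [ 0.06  0.03 -0.12] F [ 0.4 -0.4 -1.4] open 0.0112
```

View pics/m1.png

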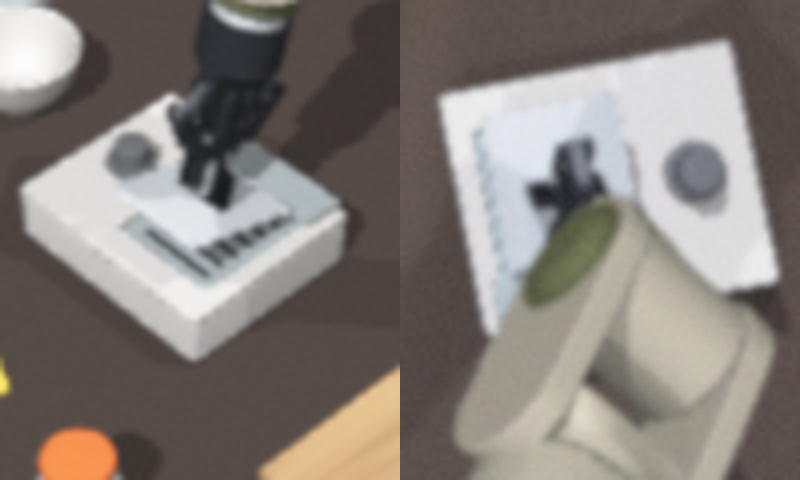

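The view shows the tilted plate above the pocket with its near edge low, at top-crop x 490–632. I'll check sideways centring from the far corners.

```bash
python3 - <<'E'
from h import *
u=np.array([np.cos(np.radians(YAW)),np.sin(np.radians(YAW))]);v=np.array([-u[1],u[0]])
im=avg("top",3)
# predicted plate corner pixels (tool-based)
st=get_state();R=st['eef_rot'];O=st['tcp_pos']+.0084*R[:,2]  # top face centre
e=R[:,1];w=np.cross([0,0,1],e);w/=np.linalg.norm(w)
c=[O+.062*e+.052*w,O+.062*e-.052*w,O-.062*e-.052*w,O-.062*e+.052*w]
px=[proj("top",q) for q in c];print(np.round(px,1).tolist())
for nm,a,b,z in(("far",0,1,c[0][2]),("left",3,0,O[2]),("right",1,2,O[2])):
    p,d=edge(im,px[a]*(.35 if nm!="far" else 1)+px[b]*(.65 if nm!="far" else 0) if nm=="left" else px[a],px[b] if nm!="right" else px[a]*.6+px[b]*.4,2.5)
    m=(px[a]+px[b])/2;n=np.array([-d[1],d[0]]);print(nm,"px offset from predicted",((p-m)@n*n).round(2),"dir",d.round(3),"pred",((px[b]-px[a])/np.linalg.norm(px[b]-px[a])).round(3))
E
```

```text
[[314.6, 223.9], [348.8, 217.1], [354.8, 255.6], [321.4, 262.1]]
far px offset from predicted [0.07 0.45] dir [ 0.989 -0.148] pred [ 0.981 -0.193]
left px offset from predicted [ 0.94 -0.25] dir [0.256 0.967] pred [-0.176 -0.984]
right px offset from predicted [ 1.44 -0.42] dir [0.279 0.96 ] pred [0.154 0.988]
```

Sideways the offset is within about 1 px, well inside the ±5 mm play. Lowering to the pre-hook height.

Emit:
jog_arm:
  angular:
    - [0, 0, 0]
    - [0, 0, 0]
    - [0, 0, 0]
    - [0, 0, 0]
  travel:
    - [-0.2, -0.05, -0.8]
    - [0, 0, -0.8]
    - [0, 0, -0.5]
    - [0, 0, 0]
  gripper: [1, 1, 1, 1]

```text
clock: 6.82
tcp_pos: [0.5191, -0.1453, 0.0909]
eef_rot: [[-0.182, 0.944, 0.274], [0.983, 0.176, 0.048], [-0.003, 0.278, -0.961]]
force: [-0.3, 0.8, -2.4]
opening: 0.011
```

```bash
python3 -c "
from h import *
err(.0096,.0894,16)"
```

```text
t 6.8167 tcp [ 0.5191 -0.1453  0.0909] move cm [ 0.04  0.01 -0.15] turn [ 0.14  0.16 -0.1 ] F [-0.3  0.8 -2.4] open 0.011
```

Emit:
jog_arm:
  angular:
    - [0, 0, 0]
    - [0, 0, 0]
    - [0, 0, 0]
    - [0, 0, 0]
    - [0, 0, 0]
  travel:
    - [0, 0, -0.15]
    - [-0.4, -0.07, 0]
    - [-0.4, -0.07, 0]
    - [-0.4, -0.07, 0]
    - [0, 0, 0]
  gripper: [1, 1, 1, 1, 1]

```text
clock: 7.23
tcp_pos: [0.5057, -0.1475, 0.0887]
eef_rot: [[-0.182, 0.945, 0.273], [0.983, 0.176, 0.048], [-0.002, 0.277, -0.961]]
force: [-0.9, 0.3, -1.6]
opening: 0.0111
```

```bash
python3 -c "
from h import *
err(-.0064,.0894,16)"
```

```text
t 7.2333 tcp [ 0.5057 -0.1475  0.0887] move cm [-0.2  -0.07  0.07] turn [ 0.11  0.1  -0.11] F [-0.9  0.3 -1.6] open 0.0111
```

No contact so far. Feeling for the -x wall.

Emit:
jog_arm:
  angular:
    - [0, 0, 0]
    - [0, 0, 0]
    - [0, 0, 0]
  travel:
    - [-0.2, -0.05, 0.05]
    - [-0.15, -0.03, 0]
    - [0, 0, 0]
  gripper: [1, 1, 1]

```text
clock: 7.48
tcp_pos: [0.5028, -0.1487, 0.0903]
eef_rot: [[-0.18, 0.944, 0.276], [0.984, 0.174, 0.047], [-0.003, 0.28, -0.96]]
force: [1.3, 0.5, -2.5]
opening: 0.011
```

Emit:
jog_arm:
  angular:
    - [0, 0, 0]
    - [0, 0, 0]
  travel:
    - [-0.2, -0.03, 0]
    - [0, 0, 0]
  gripper: [1, 1]

```text
clock: 7.65
tcp_pos: [0.5027, -0.149, 0.0916]
eef_rot: [[-0.179, 0.943, 0.282], [0.984, 0.172, 0.047], [-0.005, 0.286, -0.958]]
force: [1.5, 0.5, -2.3]
opening: 0.0108
```

A light touch at the wall (x stopped, about 1.5 N), but the tool crept up 2 mm. I'll back off 1 mm, drop, and start rotating the far edge down about the hooked edge.

Emit:
jog_arm:
  angular:
    - [0, 0, 0]
    - [-0.4, 2.4, 0]
    - [-0.4, 2.4, 0]
    - [0, 0, 0]
  travel:
    - [0.1, 0.02, -0.25]
    - [0.13, 0.02, -0.24]
    - [0.13, 0.02, -0.24]
    - [0, 0, 0]
  gripper: [1, 1, 1, 1]

```text
clock: 7.98
tcp_pos: [0.5057, -0.1488, 0.084]
eef_rot: [[-0.179, 0.964, 0.197], [0.984, 0.176, 0.031], [-0.004, 0.2, -0.98]]
force: [0.4, 0.7, -2.4]
opening: 0.0113
```

```bash
cat >> h.py <<'E'
def plate():
    st=get_state();R=st['eef_rot'];u=np.array([np.cos(np.radians(YAW)),np.sin(np.radians(YAW)),0]);v=np.array([-u[1],u[0],0])
    f=lambda p:((p-np.r_[P0,.056])@np.c_[u,v,[0,0,1]]*1000).round(1)
    O=st['tcp_pos']+.0144*R[:,2]
    print("plate mm: origin",f(O),"near edge",f(O-.062*R[:,1]),"far edge",f(O+.062*R[:,1]),"tilt",np.degrees(np.arcsin(R[2,1])).round(2),"roll",np.degrees(R[2,0]).round(2),"yaw",np.degrees(np.arctan2(R[1,1],R[0,1])).round(2),"F",st['force'].round(1),"M",st['wrist_torque'].round(2),"t",round(st['clock'],2),"open",round(st['opening'],4))
E
python3 -c "
from h import *
plate()"
```

```text
plate mm: origin [-1.7 -1.1 13.9] near edge [-62.4  -1.    1.5] far edge [59.1 -1.1 26.3] tilt 11.52 roll -0.25 yaw 10.35 F [ 0.4  0.7 -2.4] M [ 0.01  0.14 -0.  ] t 7.98 open 0.0113
```

Emit:
jog_arm:
  angular:
    - [-0.4, 2.4, 0]
    - [-0.4, 2.4, 0]
    - [-0.4, 2.4, 0]
    - [0, 0, 0]
  travel:
    - [0.14, 0.05, -0.25]
    - [0.12, 0.05, -0.25]
    - [0.1, 0.02, -0.25]
    - [0, 0, 0]
  gripper: [1, 1, 1, 1]

```text
clock: 8.32
tcp_pos: [0.5085, -0.1474, 0.0755]
eef_rot: [[-0.18, 0.981, 0.07], [0.984, 0.18, 0.012], [-0.001, 0.071, -0.997]]
force: [1.1, 0.1, -2.0]
opening: 0.0105
```

```bash
python3 -c "
from h import *
plate()"
```

```text
plate mm: origin [-0.5 -0.1  5.1] near edge [-62.3  -0.1   0.7] far edge [61.4 -0.1  9.5] tilt 4.07 roll -0.06 yaw 10.4 F [ 1.1  0.1 -2. ] M [0.04 0.06 0.01] t 8.32 open 0.0105
```

Emit:
jog_arm:
  angular:
    - [-0.4, 2, 0]
    - [-0.3, 2, 0]
    - [0, 0, 0]
    - [0, 0, 0]
  travel:
    - [0.13, 0.02, -0.23]
    - [0.1, 0.02, -0.23]
    - [0, 0, 0]
    - [0, 0, 0]
  gripper: [1, 1, 1, 1]

```text
clock: 8.65
tcp_pos: [0.5104, -0.1467, 0.0706]
eef_rot: [[-0.183, 0.983, 0.005], [0.983, 0.183, 0.003], [0.002, 0.005, -1.0]]
force: [-1.0, -0.7, 2.3]
opening: 0.0108
```

```bash
python3 - <<'E'
from h import *
plate()
U=lambda im,x,y,w,h,k:cv2.resize(im[y:y+h,x:x+w],None,fx=k,fy=k,interpolation=cv2.INTER_CUBIC)
cv2.imwrite("pics/m2.png",np.hstack([U(capture("scene"),225,130,100,80,4),U(capture("top"),295,195,100,80,4)]))
E
```

```text
plate mm: origin [0.5 0.3 0.2] near edge [-61.5   0.1  -0.1] far edge [62.5  0.4  0.5] tilt 0.31 roll 0.11 yaw 10.52 F [-1.  -0.7  2.3] M [-0.12  0.27 -0.  ] t 8.65 open 0.0108
```

View pics/m2.png

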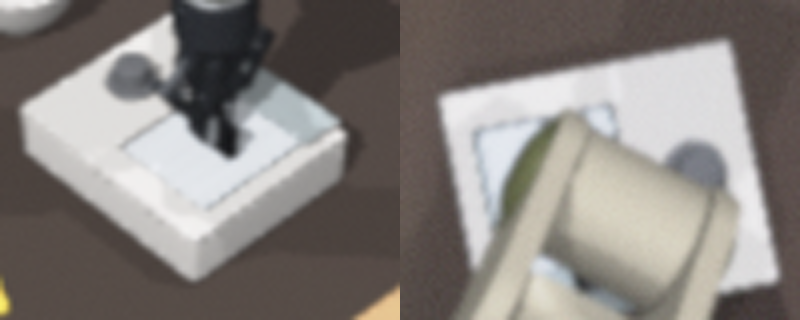

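The plate is flat in the pocket: tilt 0.3°, height 0.2 mm, far edge inside the far wall, and the wrist now feels the floor. Releasing with a partial opening, since the lip is close.

Emit:
jog_arm:
  angular:
    - [0, 0, 0]
    - [0, 0, 0]
    - [0, 0, 0]
    - [0, 0, 0]
  travel:
    - [0, 0, 0]
    - [0, 0, 0]
    - [0, 0, 0]
    - [0, 0, 0]
  gripper: [0.65, 0.65, 0.65, 0.65]

```text
clock: 9.08
tcp_pos: [0.5096, -0.1469, 0.0712]
eef_rot: [[-0.181, 0.983, 0.008], [0.983, 0.181, 0.004], [0.002, 0.008, -1.0]]
force: [0.4, 0.9, 0.2]
opening: 0.03
```

Emit:
jog_arm:
  angular:
    - [0, 0, 0]
    - [0, 0, 0]
    - [0, 0, 0]
    - [0, 0, 0]
    - [0, 0, 0]
  travel:
    - [0, 0, 0.5]
    - [0, 0, 1.5]
    - [0, 0, 2.5]
    - [0, 0, 2.5]
    - [0, 0, 1]
  gripper: [0.65, 0.65, 0.65, 0.65, 0.65]

```text
clock: 9.5
tcp_pos: [0.5077, -0.146, 0.153]
eef_rot: [[-0.181, 0.983, 0.003], [0.983, 0.181, 0.007], [0.006, 0.004, -1.0]]
force: [0.1, 0.3, 0.2]
opening: 0.0299
```

Emit:
jog_arm:
  angular:
    - [0, 0, 0]
    - [0, 0, 0]
    - [0, 0, 0]
    - [0, 0, 0]
    - [0, 0, 0]
  travel:
    - [0.4, -2, 0]
    - [0.8, -4, 0]
    - [0.6, -3, 0]
    - [0, 0, 0]
    - [0, 0, 0]
  gripper: [1, 1, 1, 1, 1]

```text
clock: 9.92
tcp_pos: [0.5275, -0.2394, 0.1596]
eef_rot: [[-0.184, 0.983, 0.011], [0.983, 0.184, 0.002], [0.0, 0.012, -1.0]]
force: [0.0, 0.2, -0.2]
opening: 0.0004
```

```bash
python3 - <<'E'
from h import *
st=get_state();print(st['tcp_pos'],st['eef_rot'].round(3),st['opening'],st['force'])
U=lambda im,x,y,w,h,k:cv2.resize(im[y:y+h,x:x+w],None,fx=k,fy=k,interpolation=cv2.INTER_CUBIC)
cv2.imwrite("pics/m3.png",np.hstack([U(capture("scene"),225,130,100,80,4),U(capture("top"),295,195,100,80,4)]))
E
```

```text
[ 0.5275341  -0.23935974  0.15963299] [[-0.184  0.983  0.011]
 [ 0.983  0.184  0.002]
 [ 0.     0.012 -1.   ]] 0.000402869702282374 [ 1.26967495e-04  2.38505123e-01 -2.47950939e-01]
```

View pics/m3.png

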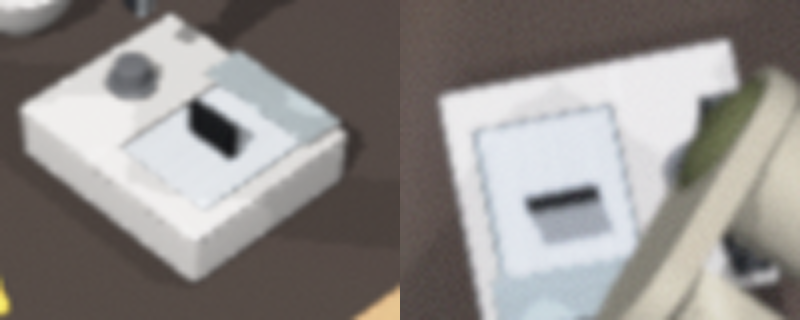

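The cover lies flat under the lip and is released. Moving over the button with the fingers shut.

Emit:
jog_arm:
  angular:
    - [0, 0.6, 0]
    - [0, 0, 0]
    - [0, 0, 0]
    - [0, 0, 0]
    - [0, 0, 0]
  travel:
    - [0.15, -1.25, 0]
    - [0, 0, -1.5]
    - [0, 0, -2]
    - [0, 0, -1]
    - [0, 0, 0]
  gripper: [1, 1, 1, 1, 1]

```text
clock: 10.43
tcp_pos: [0.5291, -0.2463, 0.1147]
eef_rot: [[-0.19, 0.982, 0.001], [0.982, 0.19, 0.003], [0.002, 0.002, -1.0]]
force: [0.9, 0.2, -0.3]
opening: 0.0002
```

Emit:
jog_arm:
  angular:
    - [0, 0, 0]
  travel:
    - [0, 0, 0]
  gripper: [1]

```text
clock: 10.52
tcp_pos: [0.5291, -0.2455, 0.1149]
eef_rot: [[-0.191, 0.982, 0.001], [0.982, 0.191, 0.003], [0.003, 0.001, -1.0]]
force: [-0.5, -0.3, -0.2]
opening: -0.0001
```

Emit:
jog_arm:
  angular:
    - [0, 0, 0]
    - [0, 0, 0]
    - [0, 0, 0]
    - [0, 0, 0]
  travel:
    - [0, -0.65, -0.5]
    - [0, 0, -0.8]
    - [0, 0, -0.6]
    - [0, 0, 0]
  gripper: [1, 1, 1, 1]

```text
clock: 10.85
tcp_pos: [0.53, -0.2523, 0.0967]
eef_rot: [[-0.192, 0.981, 0.004], [0.981, 0.192, 0.001], [0.0, 0.004, -1.0]]
force: [0.5, -0.4, 0.1]
opening: 0.0001
```

Emit:
jog_arm:
  angular:
    - [0, 0, 0]
  travel:
    - [0, 0, 0]
  gripper: [1]

```text
clock: 10.93
tcp_pos: [0.53, -0.2523, 0.0965]
eef_rot: [[-0.192, 0.981, 0.003], [0.981, 0.192, 0.001], [0.001, 0.004, -1.0]]
force: [0.4, -0.2, -0.2]
opening: 0.0002
```

Emit:
jog_arm:
  angular:
    - [0, 0, 0]
    - [0, 0, 0]
    - [0, 0, 0]
    - [0, 0, 0]
  travel:
    - [0, 0, -0.4]
    - [0, 0, -0.4]
    - [0, 0, -0.2]
    - [0, 0, 0]
  gripper: [1, 1, 1, 1]

```text
clock: 11.27
tcp_pos: [0.5303, -0.2526, 0.0864]
eef_rot: [[-0.192, 0.981, 0.005], [0.981, 0.192, 0.0], [-0.001, 0.005, -1.0]]
force: [-0.4, 0.0, 1.3]
opening: 0.0002
```

Emit:
jog_arm:
  angular:
    - [0, 0, 0]
    - [0, 0, 0]
    - [0, 0, 0]
  travel:
    - [0, 0, -0.25]
    - [0, 0, -0.15]
    - [0, 0, 0]
  gripper: [1, 1, 1]

```text
clock: 11.52
tcp_pos: [0.5305, -0.2527, 0.0831]
eef_rot: [[-0.192, 0.981, 0.005], [0.981, 0.192, -0.0], [-0.001, 0.005, -1.0]]
force: [-1.6, 1.4, 4.1]
opening: 0.0002
```

Emit:
jog_arm:
  angular:
    - [0, 0, 0]
    - [0, 0, 0]
  travel:
    - [0, 0, -0.05]
    - [0, 0, -0.03]
  gripper: [1, 1]

```text
clock: 11.68
tcp_pos: [0.5305, -0.2527, 0.0831]
eef_rot: [[-0.193, 0.981, 0.005], [0.981, 0.193, -0.001], [-0.002, 0.005, -1.0]]
force: [-1.8, 1.0, 6.5]
opening: 0.0003
```

At the halfway stop (6.5 N, z 0.083). Holding with a small steady bias.

Emit:
jog_arm:
  angular:
    - [0, 0, 0]
    - [0, 0, 0]
    - [0, 0, 0]
    - [0, 0, 0]
  travel:
    - [0, 0, -0.03]
    - [0, 0, -0.03]
    - [0, 0, -0.03]
    - [0, 0, -0.03]
  gripper: [1, 1, 1, 1]

```text
clock: 12.02
tcp_pos: [0.5305, -0.2527, 0.0831]
eef_rot: [[-0.193, 0.981, 0.006], [0.981, 0.193, -0.001], [-0.002, 0.005, -1.0]]
force: [-2.5, 0.2, 6.4]
opening: -0.0002
```

Emit:
jog_arm:
  angular:
    - [0, 0, 0]
    - [0, 0, 0]
    - [0, 0, 0]
    - [0, 0, 0]
    - [0, 0, 0]
  travel:
    - [0, 0, -0.03]
    - [0, 0, -0.03]
    - [0, 0, -0.03]
    - [0, 0, -0.03]
    - [0, 0, -0.03]
  gripper: [1, 1, 1, 1, 1]

```text
clock: 12.43
tcp_pos: [0.5305, -0.2527, 0.0831]
eef_rot: [[-0.193, 0.981, 0.006], [0.981, 0.193, -0.002], [-0.003, 0.006, -1.0]]
force: [-1.8, 1.6, 5.7]
opening: -0.0001
```

Emit:
jog_arm:
  angular:
    - [0, 0, 0]
    - [0, 0, 0]
    - [0, 0, 0]
    - [0, 0, 0]
    - [0, 0, 0]
  travel:
    - [0, 0, -0.03]
    - [0, 0, -0.03]
    - [0, 0, -0.03]
    - [0, 0, -0.03]
    - [0, 0, -0.03]
  gripper: [1, 1, 1, 1, 1]

```text
clock: 12.85
tcp_pos: [0.5305, -0.2527, 0.083]
eef_rot: [[-0.193, 0.981, 0.006], [0.981, 0.193, -0.002], [-0.004, 0.006, -1.0]]
force: [-2.4, 0.6, 5.5]
opening: 0.0002
```

Held for about 1.3 s at 5.5–6.5 N. Now pushing fully down.

Emit:
jog_arm:
  angular:
    - [0, 0, 0]
    - [0, 0, 0]
    - [0, 0, 0]
  travel:
    - [0, 0, -0.35]
    - [0, 0, -0.3]
    - [0, 0, -0.2]
  gripper: [1, 1, 1]

```text
clock: 13.1
tcp_pos: [0.5307, -0.2528, 0.077]
eef_rot: [[-0.194, 0.981, 0.007], [0.981, 0.194, -0.004], [-0.005, 0.007, -1.0]]
force: [-4.9, 2.9, 12.9]
opening: 0.0
```

Emit:
jog_arm:
  angular:
    - [0, 0, 0]
    - [0, 0, 0]
    - [0, 0, 0]
    - [0, 0, 0]
    - [0, 0, 0]
  travel:
    - [0, 0, -0.15]
    - [0, 0, -0.15]
    - [0, 0, -0.15]
    - [0, 0, -0.15]
    - [0, 0, -0.15]
  gripper: [1, 1, 1, 1, 1]

```text
clock: 13.52
tcp_pos: [0.5308, -0.2528, 0.0768]
eef_rot: [[-0.195, 0.981, 0.009], [0.981, 0.195, -0.006], [-0.007, 0.007, -1.0]]
force: [-7.3, 3.2, 15.8]
opening: 0.0
```

Emit:
jog_arm:
  angular:
    - [0, 0, 0]
    - [0, 0, 0]
    - [0, 0, 0]
  travel:
    - [0, 0, -0.15]
    - [0, 0, -0.15]
    - [0, 0, -0.15]
  gripper: [1, 1, 1]

```text
clock: 13.77
tcp_pos: [0.5308, -0.2528, 0.0768]
eef_rot: [[-0.195, 0.981, 0.009], [0.981, 0.195, -0.007], [-0.009, 0.008, -1.0]]
force: [-6.6, 3.1, 15.5]
opening: 0.0001
```

Fully down for about 0.67 s at 15.5 N. Releasing and backing off.

Emit:
jog_arm:
  angular:
    - [0, 0, 0]
    - [0, 0, 0]
    - [0, 0, 0]
    - [0, 0, 0]
    - [0, 0, 0]
  travel:
    - [0, 0, 1]
    - [0, 0, 2]
    - [0, 0, 3]
    - [0, 0, 4]
    - [0, 0, 4]
  gripper: [1, 1, 1, 1, 1]

```text
clock: 14.18
tcp_pos: [0.5275, -0.2505, 0.2135]
eef_rot: [[-0.195, 0.981, -0.003], [0.981, 0.195, 0.002], [0.002, -0.002, -1.0]]
force: [1.1, -0.7, 0.3]
opening: 0.0
```

Emit:
jog_arm:
  angular:
    - [0, 0, 0]
    - [0, 0, 0]
    - [0, 0, 0]
    - [0, 0, 0]
    - [0, 0, 0]
  travel:
    - [-2, -2, 2]
    - [-3, -2.5, 1]
    - [-3, -2.5, 0]
    - [-2, -1, 0]
    - [0, 0, 0]
  gripper: [1, 1, 1, 1, 1]

```text
clock: 14.6
tcp_pos: [0.4266, -0.3338, 0.2539]
eef_rot: [[-0.2, 0.98, 0.01], [0.98, 0.2, -0.01], [-0.012, 0.008, -1.0]]
force: [0.7, 0.8, -0.3]
opening: 0.0003
```

```bash
python3 - <<'E'
from h import *
st=get_state();print(st['clock'],st['tcp_pos'],st['force'],abs(st['joint_vel']).max())
U=lambda im,x,y,w,h,k:cv2.resize(im[y:y+h,x:x+w],None,fx=k,fy=k,interpolation=cv2.INTER_CUBIC)
s,t=capture("scene"),capture("top")
cv2.imwrite("pics/f1.png",np.vstack([np.hstack([U(s,225,130,100,75,4),U(t,295,195,100,75,4)]),np.hstack([cv2.resize(s,(400,300)),cv2.resize(t,(400,300))])]))
E
```

```text
14.6 [ 0.4265503  -0.3337798   0.25387514] [ 0.66929316  0.84868683 -0.28302417] 0.022315686583817572
```

View pics/f1.png

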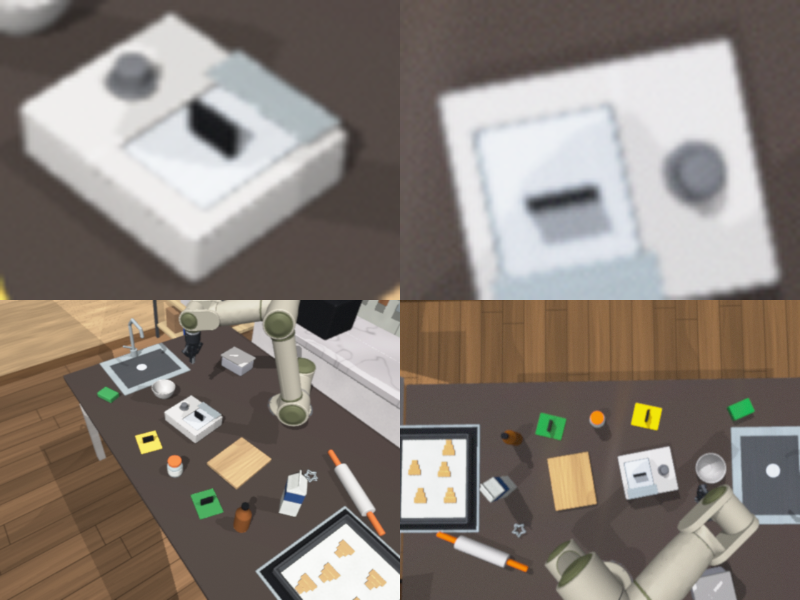

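The final view shows the cover flat in the pocket with its near edge under the lip, the button back up, the board empty and the bystanders in place. The arm is clear of everything. Handing in.

```bash
python3 -c "
from cell import *
print(sign_off())"
```

```text
the job is handed in; nothing more can be done
None
```

The aluminium cover is on the mill and the two-stage button press is done. I handed the job in at about 14.7 s on the robot clock; sign-off gives no verdict.

- **Cover:** I hooked it under the lip at about 16° of tilt, lowered it flat and let go. Just before release it read 0.3° of tilt and 0.2 mm above the pocket floor.
- **Button:** I held it at the halfway stop for about 1.25 s at 5.5–6.5 N. I then held it fully down for about 0.67 s at 13–16 N, slightly longer than the half second asked, and let it come back up.
- **Final pictures:** The cover is flat under the lip and the button is up. The jar, bowl, bottle and carton are where they were, and the arm is clear.
- **Checks that disagreed:** Two camera estimates of the pocket's position differed by about 2–3 mm, so I used a light touch on the pocket wall to guide the fit. One sideways check of the plate's edges was too noisy to use beyond about 1 pixel, which is still within the play.

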